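# Set the supply and hold down the test-jig cover

## Robot

A 6-joint arm with a two-finger parallel gripper is mounted at the origin on the work surface. World frame = base frame: x ahead of the robot, y to its left, z up, the work surface at z = 0. Lengths are in m, angles in rad, forces in N, time in s.
With the tool pointing down it reaches from about 0.25 to 0.725 m from the base axis. Payload 4 kg.
Tool frame: the origin (TCP) lies at the very end of the fingers, on their centre line; the grasp point (between the pads) lies 19 mm behind it (robot.grasp_offset is the distance from the TCP to the grasp point, in m); y points along the fingers, x is the direction in which the jaws open and shut, and the axes are right-handed (so a half turn about y gives the same grasp; the last joint's range is limited). The gripper opens to 85 mm and grips with 20 to 120 N. Pads are 22 mm wide; open, the fingers measure 114 mm over their backs; the gripper's body (76 mm by 85 mm) begins 54 mm behind the grasp point. The pads swing forward as they close: fully open they stand 13 mm farther back than shut.
Start: joints at [-1.114, 0.241, 0.005, 1.335, 0, 1.571], TCP at [0.221, -0.449, 0.231] pointing down, gripper open.
Joint ranges: [-2.72, 2.72], [-1.05, 1.87], [-1.09, 1.28], [-1.99, 2.15], [-1.42, 1.44], [-3.14, 3.14]. Speed limits (rad/s): [2.79, 2.79, 3.14, 3.14, 3.14, 3.14].

## Interface

Orientations are given as a unit quaternion [w, x, y, z].
In Python, from plant import robot gives the robot as it stands.
- The arm moves only by the tool step_arm, never from a script. Its argument "series" is a list of rows, each an object with "offset": the shift along the tool's x, y, z in mm, a list of three; "twist": the turn about the tool's y in degrees. In form: [{"offset": [x, y, z], "twist": twist}, ...]. A call has 1 to 8 rows; each row is the pose to reach, as a shift and turn from the pose measured when the call began, along the tool's axes at that moment; what a row does not reach only later rows make up. A row lasts 1/12 s, in which the tool goes at most 41.7 mm and 7.16 degrees, less where a joint would pass 70% of its speed; a pose out of reach is approached as far as the arm can. A call with a gripper value outside its range is refused whole. "grip" is the finger opening in mm, from 0 to 85.4, set as the call begins (left out, the last holds). The fingers move at their own pace and stop on an object; "grip_force" is the grip in N (left out, the last holds). Time passes only in rows, so rows that repeat a pose let the fingers close. It gives the time, the measured TCP pose, the force and the opening at its end, in the units of the state.
- robot.get_obs(): the state, without advancing time (a new reading comes with each control period).
- robot.capture(name): name is "scene" or "top" or "wrist"; returns the picture (384x512x3 uint8, red, green, blue); there is no depth.
- robot.camera_model(name): a dict with "fx", "fy", "cx", "cy" (pixels), "rvec" (rotation vector, rad) and "tvec" (3), from world to camera coordinates, as OpenCV has them. Camera axes: x right, y down, z forward; pixel columns grow to the right and rows downward; lengths in m; the calibration is good to about 2 mm. A picture is of the moment at which its call begins: read the wrist's pose just before it. camera_model takes no time and is no camera call; for the wrist camera it gives the pose at the moment of the call.
- robot.job_done(): hands the job in, once; it reports no verdict.
The state is a dict: "time": time; "qpos": joint angles; "qvel": joint speeds; "tau": joint torques, N m; "tool_pos": TCP position; "ee_rot": TCP orientation; "force": force on the tool from outside, world axes, zero at the start; "torque": the same for the moment, N m; "finger_gap": opening from 0.0 (shut) to 1.0 (fully open).
Only numpy, scipy, OpenCV 4.12 (cv2) and the standard library are available. Lean on these libraries where they do the work, as an engineer would, in place of code of your own. Each camera call takes 0.05 s, during which the arm holds its last target. There are 200 camera calls.

## Task

First turn the black dial on the white power supply so that its white pointer stands at the green mark, and let go of it. Then fit the red cover over the locating pin of the test jig, yellow stripe over yellow stripe and square with the green board, and push it down against the springs as far as it goes, finishing while you still hold it fully down. Leave the tape, the meter and the screwdriver where they are.

Things in the scene. Friction and masses are not known exactly. Their poses are not given: they have to be found in the camera images.
- supply: White bench power supply, fixed, 180 (x) x 150 (y) x 70 mm high. Origin: centre of its underside, z up. The dial stands on its top, centred at x = -30 mm, y = 0; at x = +33 to +78 mm is a flat display. Around the dial is a scale of 11 short marks 30 degrees apart, the sixth wider and green.
- dial (a joint): Angle of the dial, rad, 0 to 5.236; grows as it turns clockwise seen from above. At 0 the white pointer points along the supply's -x (the first scale mark); at value q the bar and pointer lie along the direction that is q clockwise of the supply's -x. The green mark is at 2.618 rad (150 degrees). It stays where it is left (light friction, 0.04 N m); it starts between 0.9 and 2.1.
- dial_grip (a point): On the dial's upright axis at the height to grip, 107 mm above the bench; turns with the dial (bar along its x, pointer to its -x). The dial is a round black base disc (radius 22 mm, top 84 mm above the bench) with a bar grip across it, 42 mm long, 14 mm wide, from the disc up to 114 mm above the bench; pinch the bar across its 14 mm. The white pointer line is on one end of the bar's top.
- jig: Test jig, fixed to the bench. Grey base 170 (x) x 130 (y) x 30 mm high; origin at the centre of its underside, z up. Over it, centred, sits the sprung nest, a flat green circuit board 120 (x) x 100 (y) x 6 mm whose top is 44 mm above the bench when free. A steel locating pin, fixed to the base, stands up through the board at x = +30 mm, y = 0.
- pin_tip (a point): Tip of the steel locating pin, 53 mm above the bench, 9 mm above the free board. The pin is 10 mm in diameter, its top 4 mm tapering to 4 mm diameter. Axes as the jig's.
- nest_stripe (a point): Middle of the yellow stripe across the board's top at its -x end (52 mm from the board's centre, 82 mm from the pin). Axes as the jig's.
- nest (a joint): How far the green board is pressed down, m: 0 free, 0.007 fully down on its stop. Springs push it up with about 4 N at 0 and 10.4 N fully down; it springs back when let go.
- cover: Loose red jig cover, a block 120 (x) x 100 (y) x 24 mm, about 0.26 kg. Origin: centre of its underside, z up. A yellow stripe crosses its top at the -x end; a black bar handle stands on top. Fitted, its origin is above the jig's and its axes agree with the jig's: underside 44 mm above the bench when it has dropped on, 37 mm when fully pressed.
- cover_handle (a point): Middle of the cover's handle, 45 mm above the underside, a good grasp point. The handle is an upright bar 60 mm along x, 14 mm wide in y, centred, from 24 to 62 mm above the underside. Axes as the cover's.
- cover_socket (a point): Centre of the mouth of the blind round socket in the cover's underside, not seen from above, 30 mm from the cover's centre along its +x (y = 0). 12 mm in diameter, 18 mm deep, 2 mm chamfer. Axes as the cover's.
- cover_stripe (a point): Point on the cover's underside right below the middle of its yellow stripe, 52 mm from the cover's centre along its -x. Axes as the cover's.
- tape: Bystander: black roll of tape lying flat, 64 mm across, 19 mm high. Origin: centre of its underside.
- meter: Bystander: yellow multimeter lying on its back, 80 (x) x 170 (y) x 45 mm high. Origin: centre of its underside.
- screwdriver: Bystander: screwdriver with a green handle, 180 mm long, 26 mm high, lying along its x axis. Origin: middle of its length, on the bench.
Not all that is in view belongs to the job. Of the things that look like the cover, the middle-sized one is meant.

How it is judged:
On the way, in this order (a step that is already met when the one before it is completed fails the run):
1. the dial stands at the green mark (within 0.12 rad) and is let go (value of joint dial between 2.498 and 2.738 rad and contact force between the fingers and dial below 0.1 N), for 0.3 s.
2. the cover has dropped on over the pin, stripe over stripe (horizontal distance between cover_socket and pin_tip below 0.003 m and horizontal distance between cover_stripe and nest_stripe below 0.011 m and angle between cover's own z axis and vertical below 0.06 rad and z of cover_socket in the frame of pin_tip below -0.006 m), for 0.05 s.
At the end, for the whole second after the job is handed in: Dial within 0.12 rad of the green mark; cover on the pin (socket within 3 mm of the pin's axis, stripes within 11 mm of one another, level within 0.06 rad), board pressed down at least 5.5 of its 7 mm, the fingers still holding the cover down, at rest (value of joint dial between 2.498 and 2.738 rad and horizontal distance between cover_socket and pin_tip below 0.003 m and horizontal distance between cover_stripe and nest_stripe below 0.011 m and angle between cover's own z axis and vertical below 0.06 rad and z of cover_socket in the frame of pin_tip below -0.0135 m and value of joint nest above 0.0055 m and contact force between the fingers and cover above 3 N and linear speed of cover below 0.01 m/s); the arm keeps its last pose, push and grip.
It fails at once if the tape roll is moved more than 30 mm (distance of tape from where it was at the start of the episode above 0.03 m).
It fails at once if the meter is moved more than 30 mm (distance of meter from where it was at the start of the episode above 0.03 m).
It fails at once if the screwdriver is moved more than 30 mm (distance of screwdriver from where it was at the start of the episode above 0.03 m).
It also fails if it takes over 58 s, if anything falls off the work surface, if the arm or the gripper's body presses on something with over 40 N, if the wrist force passes 120 N, or if a joint passes its speed limit or range.

## Working session

There is one attempt and no reset: what is moved stays moved. The work goes in short steps, Python scripts to look and compute and a tool call to move; the robot and the scene stay as the last step left them, time stands still between calls to the robot, and variables do not carry over. Pictures are saved under pics/ and viewed, about 8 in all and at most 12, crops included, and the job is handed in when it is done.

Besides the shell and the picture viewer there is one more tool, called after "Call:" in YAML: its name, and indented under it one key for each argument. step_arm: Moves the arm, as the interface text tells. Its arguments: {"type":"object","properties":{"series":{"type":"array","items":{"type":"object","properties":{"offset":{"type":"array","items":{"type":"number"}},"twist":{"type":"number"}}}},"grip":{"type":"number"},"grip_force":{"type":"number"}},"required":["series"]}

```bash
mkdir -p pics; cat > h.py <<'E'
import numpy as np, cv2
from plant import robot
from scipy.spatial.transform import Rotation as R
def cam(n):
    m=robot.camera_model(n); K=np.array([[m['fx'],0,m['cx']],[0,m['fy'],m['cy']],[0,0,1]]); 
    return K,cv2.Rodrigues(np.array(m['rvec'],float))[0],np.array(m['tvec'],float).ravel()
def ray(c,px,z):
    K,Rm,t=c; d=Rm.T@np.linalg.inv(K)@np.array([px[0],px[1],1.]); o=-Rm.T@t
    return o+d*(z-o[2])/d[2]
def proj(c,P):
    K,Rm,t=c; q=K@(Rm@np.array(P,float)+t); return q[:2]/q[2]
def snap(n,f):
    c=cam(n); im=np.array(robot.capture(n)); cv2.imwrite(f,im[:,:,::-1]); return c,im
def tool():
    o=robot.get_obs(); q=o['ee_rot']; return np.array(o['tool_pos']),R.from_quat([q[1],q[2],q[3],q[0]]).as_matrix(),o
E
python3 - <<'E'
from h import *
p,r,o=tool(); print(o); print(r.round(3))
for n in("scene","top"):
    c,im=snap(n,f"pics/{n}0.png"); print(n,c[0][0],(-c[1].T@c[2]).round(3))
E
```

```text
{'time': 0.0, 'qpos': array([-1.11401576e+00,  2.41380954e-01,  3.75417263e-03,  1.33519387e+00,
       -9.72709741e-06,  1.57080180e+00]), 'qvel': array([ 5.22218530e-04,  1.69577828e-04,  4.22958493e-04, -8.49402886e-04,
        7.65982221e-04, -5.38719510e-06]), 'tau': array([ 1.11519639e-03, -3.72322190e+01,  2.52404702e+01,  1.69816188e-02,
        1.54051045e-04,  4.87367629e-06]), 'tool_pos': array([ 0.22025662, -0.44818793,  0.23044037]), 'ee_rot': array([ 0.60059512, -0.59984424,  0.37442189, -0.37320321]), 'force': array([-0.42737215, -0.08943485, -0.69312587]), 'torque': array([ 0.03810814, -0.00476846,  0.02193927]), 'finger_gap': 1.000393891249087}
[[ 0.441 -0.001  0.897]
 [-0.897  0.002  0.441]
 [-0.002 -1.    -0.   ]]
scene [483.53929554   0.         258.72033417] [ 1.251 -1.017  0.858]
top [472.25160092   0.         252.70869912] [ 0.478 -0.069  1.416]
```

View pics/top0.png

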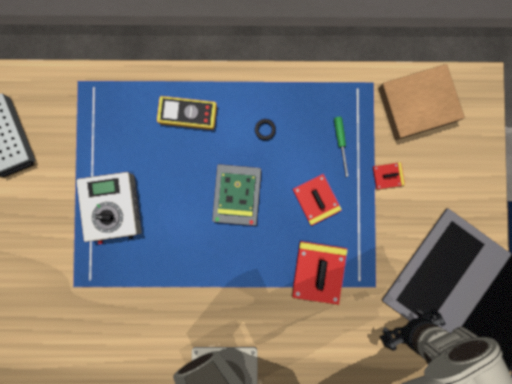

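View pics/scene0.png

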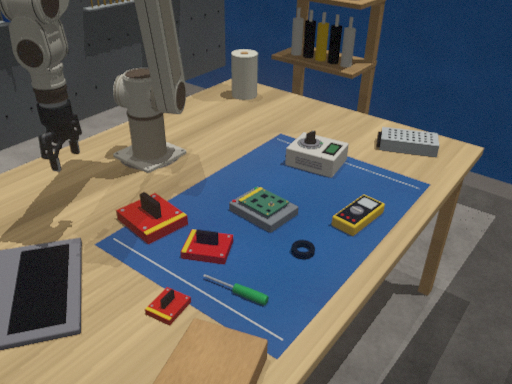

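Top view: three red covers, at px (321,272) large, (317,200) middle and (389,176) small. The middle-sized one at (317,200) is meant, at about 40x33 px (120x100 mm at 3 mm/px). The supply is at (108,207), the jig at (237,195), the tape at (265,129), the meter at (187,113) and the screwdriver at (341,146). I'll confirm with measurements and one enlarged crop.

```bash
cat > meas.py <<'E'
from h import *
im=cv2.imread('pics/top0.png'); c=cam('top'); hsv=cv2.cvtColor(im,cv2.COLOR_BGR2HSV)
print('base px',proj(c,[0,0,0]).round(1))
H,S,V=cv2.split(hsv)
red=(((H<8)|(H>172))&(S>150)&(V>90)).astype('u1')*255
yel=((H>22)&(H<35)&(S>130)&(V>120)).astype('u1')*255
def comps(m,amin):
    for k in cv2.findContours(m,cv2.RETR_EXTERNAL,cv2.CHAIN_APPROX_NONE)[0]:
        if cv2.contourArea(k)>amin: yield k
def rect(k,z):
    P=np.array([ray(c,p[0],z)[:2] for p in k]); r=cv2.minAreaRect((P*1000).astype('f4')); 
    return np.round(r[0],1),np.round(r[1],1),round(r[2],1)
for n,m,z in(('red',red,.024),('redyel',red|yel,.024),('yel',yel,.034),('white',((S<40)&(V>170)).astype('u1')*255,.07)):
    for k in comps(m,25):
        mo=cv2.moments(k); px=(mo['m10']/mo['m00'],mo['m01']/mo['m00'])
        if px[1]>310 or px[1]<90: continue
        print(n,np.round(px,1),cv2.contourArea(k),rect(k,z),ray(c,px,z).round(4))
def crop(x,y,w,h,s): return cv2.resize(im[y:y+h,x:x+w],None,fx=s,fy=s,interpolation=cv2.INTER_CUBIC)
cv2.imwrite('pics/crop1.png',np.hstack([crop(70,165,75,85,5),crop(210,160,50,85,5)[:, :],crop(288,165,60,85,5)[:, :]])[:600,:800])
E
python3 meas.py; python3 -c "
import cv2;im=cv2.imread('pics/top0.png')
f=lambda x,y,w,h:cv2.resize(im[y:y+h,x:x+w],None,fx=4,fy=4,interpolation=cv2.INTER_CUBIC)
import numpy as np;cv2.imwrite('pics/crop1.png',np.hstack([f(74,165,74,70+10),f(208,160,56,80),f(288,165,60,80)]))"
```

```text
base px [223.6 380. ]
red [318.4 276.4] 2210.0 (array([ 305.6, -277.2]), array([138.2, 142.6]), 81.4) [ 0.3056 -0.277   0.024 ]
red [315.5 197.1] 985.5 (array([ 539. , -268.9]), array([100.3,  98.2]), 26.6) [ 0.5382 -0.2691  0.024 ]
red [386.8 175.9] 476.5 (array([ 602.3, -480.3]), array([67.9, 72.6]), 8.9) [ 0.6017 -0.4814  0.024 ]
redyel [318.4 276.4] 2210.0 (array([ 305.6, -277.2]), array([138.2, 142.6]), 81.4) [ 0.3056 -0.277   0.024 ]
redyel [322.3 248.3] 163.0 (array([ 387.6, -289.4]), array([134.7,  13.4]), 81.2) [ 0.3877 -0.2888  0.024 ]
redyel [235.3 211.9] 45.0 (array([493.6, -31.8]), array([89. ,  6.9]), 85.0) [ 0.4935 -0.0327  0.024 ]
redyel [324.2 215.1] 74.0 (array([ 485.1, -295.1]), array([ 9.2, 94. ]), 26.6) [ 0.4849 -0.2946  0.024 ]
redyel [315.5 197.1] 985.5 (array([ 539. , -268.9]), array([100.3,  98.2]), 26.6) [ 0.5382 -0.2691  0.024 ]
redyel [386.8 175.9] 476.5 (array([ 602.3, -480.3]), array([67.9, 72.6]), 8.9) [ 0.6017 -0.4814  0.024 ]
redyel [194.6 119.7] 136.0 (array([788.6, 113.2]), array([166.6,  73.9]), 84.2) [0.767  0.0897 0.024 ]
yel [322.3 248.3] 163.0 (array([ 388.3, -287.8]), array([133.7,  13.3]), 81.2) [ 0.3883 -0.2872  0.034 ]
yel [235.3 211.9] 45.0 (array([493.5, -32.1]), array([88.4,  6.9]), 85.0) [ 0.4934 -0.033   0.034 ]
yel [324.2 215.1] 74.0 (array([ 485. , -293.5]), array([ 9.1, 93.4]), 26.6) [ 0.4849 -0.293   0.034 ]
yel [194.6 119.7] 136.0 (array([786.3, 111.8]), array([165.4,  73.4]), 84.2) [0.7649 0.0886 0.034 ]
white [105.6 206.2] 3155.0 (array([476.2, 329.5]), array([252. , 147.4]), 8.4) [0.5082 0.3344 0.07  ]
white [170.6 109.6] 186.0 (array([786.4, 153.6]), array([37.4, 47.5]), 83.9) [0.7863 0.1536 0.07  ]
white [  9.4 140.3] 960.5 (array([722.1, 602.6]), array([216.1,  73.7]), 1.8) [0.6954 0.6121 0.07  ]
```

View pics/crop1.png

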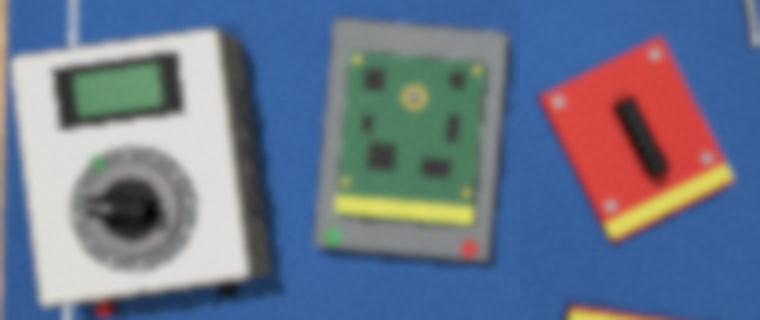

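The crop confirms it. The middle cover is about 120x100 mm with its stripe to the lower right. The dial centre is near px (107,217) with the pointer to image left (q about 1.7 rad), and the green mark is up-left of it. The jig pin is near (237.5,184) with its stripe at the -x end. I'll go above the dial for a wrist look.

```bash
cat >> h.py <<'E'
def off(target):
    p,r,o=tool(); return (1000*r.T@(np.array(target)-p)).round(0)
def ang(r): return np.degrees(np.arctan2(r[1,0],r[0,0]))
E
python3 - <<'E'
from h import *
c=cam('top')
print('dial',ray(c,(107.2,217),.084),'pin',ray(c,(237.5,184),.05),'nest stripe',ray(c,(235.3,211.9),.044))
print(off([.47,.34,.25]),off([.40,0,.27]))
E
```

```text
dial [0.47749076 0.32522556 0.084     ] pin [ 0.57414369 -0.03929597  0.05      ] nest stripe [ 0.49339656 -0.03317152  0.044     ]
[-597.  -18.  572.] [-323.  -39.  359.]
```

Call:
step_arm:
  series:
    - {"offset": [-40, -10, 45], "twist": 0}
    - {"offset": [-80, -20, 90], "twist": 0}
    - {"offset": [-108, -35, 135], "twist": 0}
    - {"offset": [-135, -39, 165], "twist": 0}
    - {"offset": [-160, -39, 195], "twist": 0}
    - {"offset": [-190, -39, 225], "twist": 0}
    - {"offset": [-215, -39, 255], "twist": 0}
    - {"offset": [-240, -39, 285], "twist": 0}
  grip: 50

```text
time: 0.77
tool_pos: [0.3533, -0.1446, 0.2694]
ee_rot: [0.6, -0.6, 0.374, -0.374]
force: [1.6, -0.2, -0.5]
finger_gap: 0.583
```

```bash
python3 - <<'E'
from h import *
p,r,o=tool(); print(p,ang(r),o['qpos'].round(2),off([.44,.30,.27]))
E
```

```text
[ 0.35329459 -0.1445728   0.26937588] -63.86114786437196 [-0.39 -0.01 -0.18  1.4   0.    2.3 ] [-361.    0.  274.]
```

Call:
step_arm:
  series:
    - {"offset": [-25, 0, 19], "twist": -7}
    - {"offset": [-50, 0, 38], "twist": -14}
    - {"offset": [-75, 0, 57], "twist": -21}
    - {"offset": [-100, 0, 76], "twist": -28}
    - {"offset": [-125, 0, 95], "twist": -35}
    - {"offset": [-150, 0, 114], "twist": -42}
    - {"offset": [-175, 0, 133], "twist": -49}
    - {"offset": [-200, 0, 152], "twist": -56}

```text
time: 1.43
tool_pos: [0.4013, 0.1035, 0.2694]
ee_rot: [0.706, -0.705, 0.047, -0.046]
force: [0.4, -0.0, -0.7]
finger_gap: 0.586
```

```bash
python3 - <<'E'
from h import *
p,r,o=tool(); print(p,ang(r),o['qpos'].round(2),off([.44,.31,.27]))
E
```

```text
[0.40133376 0.10351346 0.26944018] -7.498038239555111 [ 0.25  0.06 -0.12  1.4   0.    1.95] [ 11.  -0. 210.]
```

Call:
step_arm:
  series:
    - {"offset": [1, 0, 26], "twist": -7}
    - {"offset": [3, 0, 52], "twist": -14}
    - {"offset": [5, 0, 78], "twist": -21}
    - {"offset": [6, 0, 104], "twist": -28}
    - {"offset": [8, 0, 130], "twist": -35}
    - {"offset": [9, 0, 156], "twist": -42}
    - {"offset": [10, 0, 182], "twist": -49}
    - {"offset": [11, 0, 208], "twist": -56}

```text
time: 2.1
tool_pos: [0.4391, 0.3094, 0.269]
ee_rot: [0.644, -0.643, -0.292, 0.293]
force: [1.2, -0.4, -0.6]
finger_gap: 0.584
```

Call:
step_arm:
  series:
    - {"offset": [0, 0, 0], "twist": -7}
    - {"offset": [0, 0, 0], "twist": -14}
    - {"offset": [0, 0, 0], "twist": -21}
    - {"offset": [0, 0, 0], "twist": -28}
    - {"offset": [0, 0, 0], "twist": -35}
    - {"offset": [0, 0, 0], "twist": -42}
    - {"offset": [0, 0, 0], "twist": -49}
    - {"offset": [0, 0, 0], "twist": -56}

```text
time: 2.77
tool_pos: [0.4389, 0.3093, 0.2684]
ee_rot: [0.43, -0.429, -0.561, 0.563]
force: [0.1, -0.5, -0.2]
finger_gap: 0.587
```

Call:
step_arm:
  series:
    - {"offset": [0, 0, 0], "twist": -7}
    - {"offset": [0, 0, 0], "twist": -14}
    - {"offset": [0, 0, 0], "twist": -21}
    - {"offset": [0, 0, 0], "twist": -28}
    - {"offset": [0, 0, 0], "twist": -35}
    - {"offset": [0, 0, 0], "twist": -42}
    - {"offset": [0, 0, 0], "twist": -49}
    - {"offset": [0, 0, 0], "twist": -56}

```text
time: 3.43
tool_pos: [0.4386, 0.3091, 0.2678]
ee_rot: [0.115, -0.112, -0.697, 0.699]
force: [-0.1, -0.7, 0.1]
finger_gap: 0.584
```

```bash
python3 - <<'E'
from h import *
c,im=snap('wrist','pics/w1.png')
p,r,o=tool(); print(p,ang(r),o['qpos'].round(2)); print((-c[1].T@c[2]), c[1].round(2),proj(c,[.4775,.325,.084]))
E
```

```text
[0.43858196 0.30908315 0.26780153] 161.75971864029808 [ 0.61  0.31  0.19  1.46  0.   -0.64]
[0.41391271 0.23294114 0.41126824] [[-0.95  0.32  0.  ]
 [ 0.3   0.9   0.31]
 [ 0.1   0.3  -0.95]] [227.96261067 194.80116556]
```

View pics/w1.png

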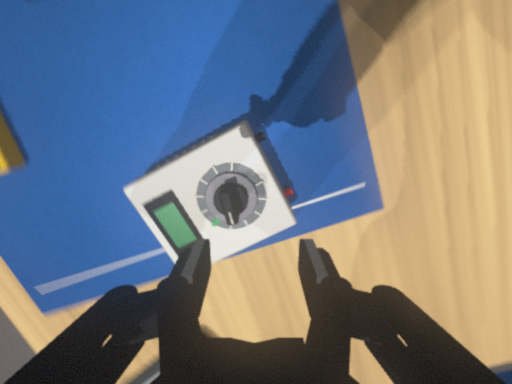

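Wrist view: the dial is at about (232,198), the pointer points down-image to (229,218), and the green mark is at (215,223). Next I'll measure these precisely.

```bash
python3 - <<'E'
from h import *
c=cam('wrist'); im=cv2.imread('pics/w1.png'); H,S,V=cv2.split(cv2.cvtColor(im,cv2.COLOR_BGR2HSV))
Y,X=np.mgrid[:384,:512]; near=(X-232)**2+(Y-196)**2<42**2
def cen(m): 
    n,l,s,ce=cv2.connectedComponentsWithStats(m.astype('u1')); return [(s[i,4],ce[i].round(1)) for i in range(1,n) if s[i,4]>4]
g=cen(near&(H>50)&(H<80)&(S>100)); print('green',g)
nw=near&(V<175)&(S<60)
n,l,s,ce=cv2.connectedComponentsWithStats(nw.astype('u1')); i=1+np.argmax(s[1:,4])
k=max(cv2.findContours((l==i).astype('u1'),cv2.RETR_EXTERNAL,cv2.CHAIN_APPROX_NONE)[0],key=cv2.contourArea)
P=np.array([ray(c,p[0],.07)[:2] for p in k])*1000; h=cv2.convexHull(P.astype('f4')); print('ring',cv2.fitEllipse(h),cv2.minEnclosingCircle(h))
dk=near&(V<75); print('dark',cen(dk)); 
near2=(X-232)**2+(Y-198)**2<24**2
w=near2&(V>150); print('white',cen(w))
D=np.array([ray(c,p,.07)[:2] for p in [g[0][1]]])*1000; print('greenW',D)
cv2.imwrite('pics/w1c.png',cv2.resize(im[145:265,170:300],None,fx=5,fy=5,interpolation=cv2.INTER_CUBIC))
E
```

```text
green [(np.int32(16), array([215.2, 221.4]))]
ring ((477.0667419433594, 332.6055908203125), (88.71859741210938, 89.95539855957031), 106.66250610351562) ((476.29266357421875, 333.3216247558594), 45.9182014465332)
dark [(np.int32(382), array([233.1, 196.3]))]
white [(np.int32(243), array([217.3, 194.9])), (np.int32(186), array([249.1, 205.5])), (np.int32(22), array([230.3, 217. ]))]
greenW [[508.9878159 358.8496815]]
```

View pics/w1c.png

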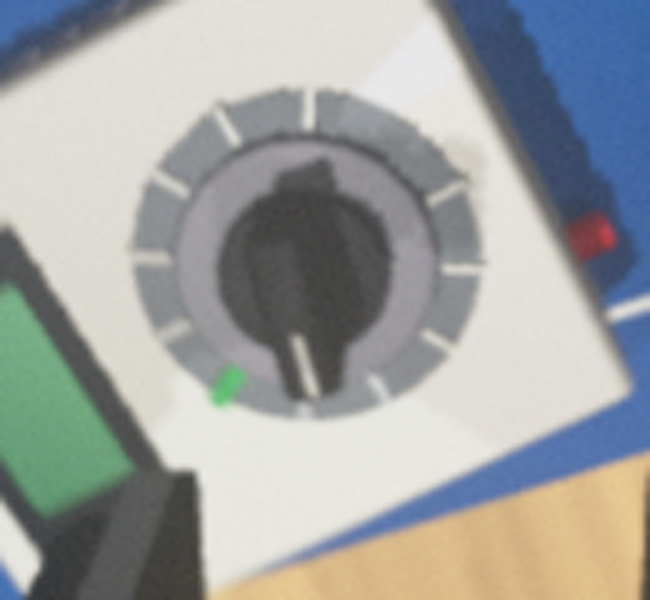

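```bash
python3 - <<'E'
from h import *
c=cam('wrist'); A=np.array([.4770,.3326])
for px in((229.4,212.6),(232.6,223.6),(231,218)):
    P=ray(c,px,.114)[:2]; d=P-A; print(P,np.hypot(*d),np.degrees(np.arctan2(d[1],d[0])))
print(proj(c,[*A,.114])*5-np.array([850,725]),proj(c,[*A,.084])*5-np.array([850,725]))
print(off([.477,.3326,.15]), off([.477,.3326,.088]))
E
```

```text
[0.4774101  0.33744322] 0.004860550818882764 85.159971928083
[0.47853981 0.35156285] 0.01902526448901051 85.35768421880304
[0.47792899 0.34433791] 0.011774616744002792 85.47476889961511
[291.50488686 318.76164004] [301.70721038 275.43398685]
[-30. 118. -35.] [-30. 180. -35.]
```

Call:
step_arm:
  series:
    - {"offset": [-15, 25, -17], "twist": -7}
    - {"offset": [-30, 50, -35], "twist": -13.5}
    - {"offset": [-30, 85, -35], "twist": -13.5}
    - {"offset": [-30, 115, -35], "twist": -13.5}
    - {"offset": [-30, 130, -35], "twist": -13.5}
    - {"offset": [-30, 130, -35], "twist": -13.5}

```text
time: 3.98
tool_pos: [0.4745, 0.3307, 0.1322]
ee_rot: [0.034, -0.026, -0.704, 0.709]
force: [-0.8, -0.6, -0.0]
finger_gap: 0.589
```

```bash
python3 - <<'E'
from h import *
p,r,o=tool(); print(p,ang(r),r[:,1],off([.477,.3326,.0895]),o['force'])
E
```

```text
[0.47446448 0.33070831 0.13220166] 175.1313053906396 [-0.01295008 -0.00708115 -0.99989107] [-3. 43. -2.] [-0.8484082  -0.61387103 -0.0245759 ]
```

Call:
step_arm:
  series:
    - {"offset": [-3, 15, -2], "twist": 0}
    - {"offset": [-3, 30, -2], "twist": 0}
    - {"offset": [-3, 42, -2], "twist": 0}
    - {"offset": [-3, 42, -2], "twist": 0}

```text
time: 4.32
tool_pos: [0.4761, 0.3314, 0.0887]
ee_rot: [0.036, -0.025, -0.703, 0.71]
force: [-0.0, -0.4, -0.4]
finger_gap: 0.588
```

Call:
step_arm:
  series:
    - {"offset": [0, 0, 0], "twist": 0}
    - {"offset": [0, 0, 0], "twist": 0}
    - {"offset": [0, 0, 0], "twist": 0}
    - {"offset": [0, 0, 0], "twist": 0}
    - {"offset": [0, 0, 0], "twist": 0}
  grip: 0
  grip_force: 30

```text
time: 4.73
tool_pos: [0.4774, 0.332, 0.0904]
ee_rot: [0.035, -0.026, -0.704, 0.709]
force: [0.8, -0.6, 4.4]
finger_gap: 0.155
```

```bash
python3 - <<'E'
from h import *
p,r,o=tool(); print(p,ang(r),o['force'],o['torque'],o['finger_gap'])
E
```

```text
[0.47735963 0.3320085  0.09035165] 175.0218887107401 [ 0.80466715 -0.56136728  4.36396805] [-0.07193663 -0.37722059 -0.02769007] 0.1551575925698149
```

Call:
step_arm:
  series:
    - {"offset": [0, -1, 0], "twist": 6}
    - {"offset": [0, -1, 0], "twist": 12}
    - {"offset": [0, -1, 0], "twist": 18}
    - {"offset": [0, -1, 0], "twist": 24}
    - {"offset": [0, -1, 0], "twist": 30}
    - {"offset": [0, -1, 0], "twist": 36}
    - {"offset": [0, -1, 0], "twist": 42}
    - {"offset": [0, -1, 0], "twist": 46}

```text
time: 5.4
tool_pos: [0.4777, 0.3319, 0.0904]
ee_rot: [0.309, -0.303, -0.633, 0.642]
force: [3.7, 0.3, -6.4]
finger_gap: 0.154
```

Call:
step_arm:
  series:
    - {"offset": [0, 0, 0], "twist": 0}
    - {"offset": [0, 0, 0], "twist": 0}

```text
time: 5.57
tool_pos: [0.4778, 0.3319, 0.0904]
ee_rot: [0.308, -0.303, -0.633, 0.642]
force: [1.4, -0.3, -2.8]
finger_gap: 0.156
```

```bash
python3 - <<'E'
from h import *
p,r,o=tool(); print(p,ang(r),o['force'],o['torque'],o['finger_gap'])
E
```

```text
[0.47778291 0.33189672 0.090411  ] 128.81794302616606 [ 1.44214868 -0.34110465 -2.84107523] [ 0.26397816 -0.36365049 -0.0436347 ] 0.15550298930559006
```

Call:
step_arm:
  series:
    - {"offset": [0, 0, 0], "twist": 0}
    - {"offset": [0, 0, 0], "twist": 0}
    - {"offset": [0, 0, 0], "twist": 0}
    - {"offset": [0, 0, 0], "twist": 0}
  grip: 50

```text
time: 5.9
tool_pos: [0.4777, 0.332, 0.0907]
ee_rot: [0.308, -0.302, -0.634, 0.642]
force: [0.1, 0.3, -0.3]
finger_gap: 0.588
```

Call:
step_arm:
  series:
    - {"offset": [0, -20, 0], "twist": 0}
    - {"offset": [0, -50, 0], "twist": 0}
    - {"offset": [0, -85, 0], "twist": 0}
    - {"offset": [0, -120, 0], "twist": 0}
    - {"offset": [0, -155, 0], "twist": 0}
    - {"offset": [0, -185, 0], "twist": 0}
    - {"offset": [0, -185, 0], "twist": 0}

```text
time: 6.48
tool_pos: [0.4823, 0.3351, 0.2836]
ee_rot: [0.306, -0.305, -0.638, 0.638]
force: [0.7, 0.9, 0.7]
finger_gap: 0.582
```

```bash
python3 - <<'E'
from h import *
p,r,o=tool(); c,im=snap('wrist','pics/w2.png'); print(p,ang(r),o['qpos'].round(2)); u,v=proj(c,[.477,.3326,.1]).astype(int); print(u,v)
x,y=max(0,u-65),max(0,v-60)
cv2.imwrite('pics/w2c.png',cv2.resize(im[y:y+120,x:x+130,::-1],None,fx=5,fy=5,interpolation=cv2.INTER_CUBIC))
c,im=snap('top','pics/top1.png')
E
```

```text
[0.48231406 0.33513884 0.28364898] 128.87989308065977 [ 0.61  0.41  0.38  1.54  0.   -0.07]
255 168
```

View pics/w2c.png

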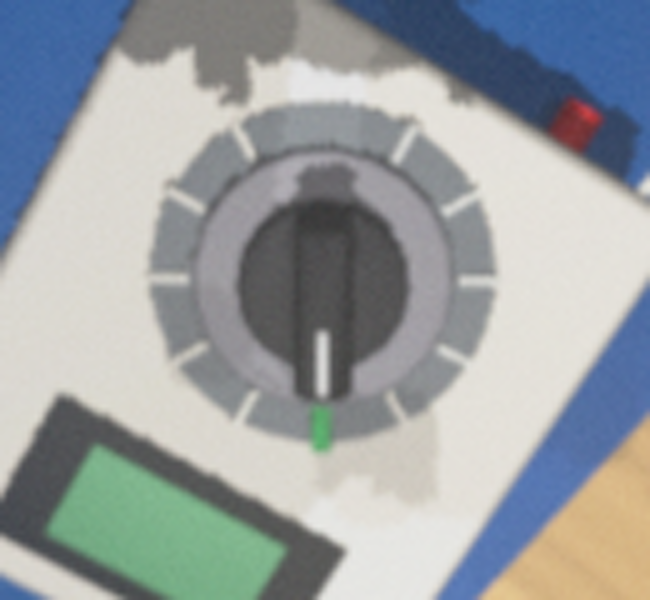

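The dial is confirmed: the pointer is exactly on the green mark. Now to the cover.

```bash
python3 - <<'E'
from h import *
print(off([.505,.0,.28]),off([.51,-.285,.28]))
E
```

```text
[-275.   -1.  191.] [-500.    0.  366.]
```

Call:
step_arm:
  series:
    - {"offset": [-30, 0, 21], "twist": 2}
    - {"offset": [-60, 0, 43], "twist": 4}
    - {"offset": [-90, 0, 65], "twist": 6}
    - {"offset": [-120, 0, 87], "twist": 8}
    - {"offset": [-150, 0, 109], "twist": 10}
    - {"offset": [-180, 0, 131], "twist": 12}
    - {"offset": [-210, 0, 153], "twist": 12}
    - {"offset": [-240, 0, 175], "twist": 12}

```text
time: 7.25
tool_pos: [0.4938, 0.0356, 0.2772]
ee_rot: [0.373, -0.367, -0.599, 0.606]
force: [1.0, -0.6, -0.2]
finger_gap: 0.584
```

```bash
python3 - <<'E'
from h import *
p,r,o=tool(); print(p,ang(r),off([.51,-.285,.28]))
E
```

```text
[0.4937543  0.03556381 0.27722291] 116.90235602485772 [-293.   -1.  131.]
```

```bash
python3 - <<'E'
from h import *
c,im=snap('wrist','pics/w3.png'); np.savez('w3.npz',K=c[0],R=c[1],t=c[2])
E
```

Call:
step_arm:
  series:
    - {"offset": [-36, 0, 16], "twist": 0}
    - {"offset": [-72, 0, 32], "twist": 0}
    - {"offset": [-108, 0, 48], "twist": 0}
    - {"offset": [-144, 0, 64], "twist": 0}
    - {"offset": [-180, 0, 80], "twist": 0}
    - {"offset": [-216, 0, 96], "twist": 0}
    - {"offset": [-254, 0, 113], "twist": 0}
    - {"offset": [-293, 0, 131], "twist": 0}

```text
time: 7.97
tool_pos: [0.5066, -0.2914, 0.2786]
ee_rot: [0.375, -0.369, -0.596, 0.607]
force: [0.9, -0.1, 0.4]
finger_gap: 0.585
```

Call:
step_arm:
  series:
    - {"offset": [0, 0, 0], "twist": 0}
    - {"offset": [0, 0, 0], "twist": 0}

```text
time: 8.13
tool_pos: [0.5053, -0.2931, 0.2756]
ee_rot: [0.378, -0.369, -0.595, 0.606]
force: [-0.0, 1.1, -0.6]
finger_gap: 0.585
```

```bash
python3 - <<'E'
from h import *
c,im=snap('wrist','pics/w4.png'); np.savez('w4.npz',K=c[0],R=c[1],t=c[2])
p,r,o=tool(); print(p,ang(r)); print(proj(c,[.5315,-.271,.024]))
a=cv2.imread('pics/w3.png'); b=cv2.imread('pics/w4.png'); cv2.imwrite('pics/w34.png',cv2.resize(np.hstack([a[:, :400],b[:, :400]]),(800,384)))
E
```

```text
[ 0.50561921 -0.29150864  0.2762933 ] 116.41932946639125
[259.02001767 187.09334869]
```

View pics/w34.png

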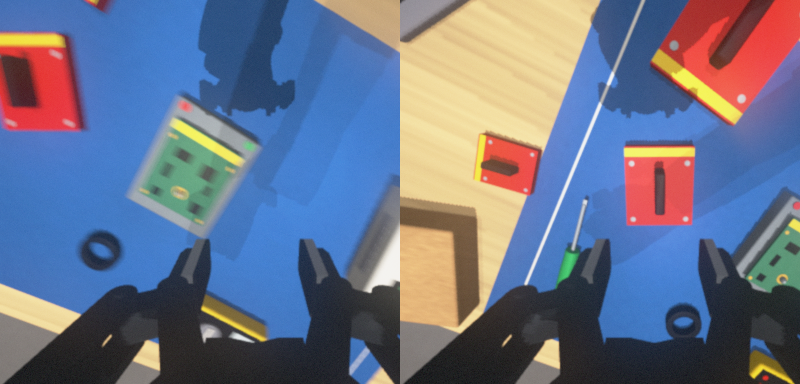

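w4 shows the middle cover at about (259,186), nearly square to the jaws, with the larger one at top right and the small one at (107,163). The jig pin is partly visible at (382,280). Measuring the cover next.

```bash
python3 - <<'E'
from h import *
for f in('w4','w3'):
    d=np.load(f+'.npz'); c=(d['K'],d['R'],d['t']); im=cv2.imread(f'pics/{f}.png'); H,S,V=cv2.split(cv2.cvtColor(im,cv2.COLOR_BGR2HSV))
    red=((H<8)|(H>172))&(S>150)&(V>90); yel=(H>20)&(H<36)&(S>130)&(V>110)
    def rects(m,z,win,amin):
        n=np.zeros(m.shape,bool); n[win[1]:win[3],win[0]:win[2]]=1
        for k in cv2.findContours((m&n).astype('u1'),cv2.RETR_EXTERNAL,cv2.CHAIN_APPROX_NONE)[0]:
            if cv2.contourArea(k)<amin: continue
            P=np.array([ray(c,p[0],z)[:2] for p in k])*1000; r=cv2.minAreaRect(P.astype('f4')); print(f,z,cv2.contourArea(k),np.round(r[0],1),np.round(r[1],1),round(r[2],2))
    if f=='w4':
        w=(215,130,310,235); rects(red|yel,.024,w,500); rects(yel,.024,w,60)
        dk=(V<70); rects(dk,.062,(245,155,275,222),100)
    else:
        w=(120,90,270,240); rects(yel,.044,w,60); rects((H>45)&(H<90)&(S>60),.044,w,1500)
p,r,o=tool(); print(r[:,1])
E
```

```text
w4 0.024 4720.5 [ 532.2 -270.7] [116.5  97.7] 26.29
w4 0.024 529.5 [ 485.2 -294.2] [11.4 97.1] 26.29
w3 0.044 531.0 [493.  -34.3] [92.3 11.8] 85.11
w3 0.044 4648.5 [552.  -39.4] [ 96.6 104.2] 85.26
[-0.01830121 -0.00587157 -0.99981528]
```

```bash
python3 - <<'E'
from h import *
print(off([.532,-.2707,.1]))
E
```

```text
[  6. 176. -36.]
```

Call:
step_arm:
  series:
    - {"offset": [3, 20, -18], "twist": 0}
    - {"offset": [6, 50, -36], "twist": 0}
    - {"offset": [6, 85, -36], "twist": 0}
    - {"offset": [6, 120, -36], "twist": 0}
    - {"offset": [6, 150, -36], "twist": 0}
    - {"offset": [6, 168, -36], "twist": 0}
    - {"offset": [6, 176, -36], "twist": 0}
    - {"offset": [6, 176, -36], "twist": 0}

```text
time: 8.85
tool_pos: [0.5304, -0.2685, 0.0972]
ee_rot: [0.378, -0.365, -0.596, 0.607]
force: [0.5, -0.3, 0.5]
finger_gap: 0.585
```

```bash
python3 - <<'E'
from h import *
p,r,o=tool(); print(p,ang(r),r[:,1],off([.532,-.2707,.029]))
E
```

```text
[ 0.53039283 -0.26848435  0.09719738] 116.55176858673099 [-0.02325761 -0.00315173 -0.99972454] [-3. 68. -2.]
```

Call:
step_arm:
  series:
    - {"offset": [-3, 20, -2], "twist": 0}
    - {"offset": [-3, 45, -2], "twist": 0}
    - {"offset": [-3, 62, -2], "twist": 0}
    - {"offset": [-3, 68, -2], "twist": 0}
    - {"offset": [-3, 68, -2], "twist": 0}

```text
time: 9.27
tool_pos: [0.5318, -0.2697, 0.029]
ee_rot: [0.378, -0.365, -0.596, 0.607]
force: [-0.9, -0.7, -0.4]
finger_gap: 0.589
```

Call:
step_arm:
  series:
    - {"offset": [0, 0, 0], "twist": 0}
    - {"offset": [0, 0, 0], "twist": 0}
    - {"offset": [0, 0, 0], "twist": 0}
    - {"offset": [0, 0, 0], "twist": 0}
    - {"offset": [0, 0, 0], "twist": 0}
    - {"offset": [0, 0, 0], "twist": 0}
  grip: 0
  grip_force: 60

```text
time: 9.77
tool_pos: [0.5332, -0.2704, 0.0312]
ee_rot: [0.377, -0.366, -0.596, 0.607]
force: [-0.2, 0.9, 5.9]
finger_gap: 0.155
```

```bash
python3 - <<'E'
from h import *
p,r,o=tool(); print(p,ang(r),r[:,1],o['force'],o['finger_gap'])
jy=np.radians(-4.6); pin=np.array([.5741,-.0393])
print(off([.532,-.2707,.15]))
E
```

```text
[ 0.53324678 -0.27038349  0.03120145] 116.60319508554423 [-0.02064293 -0.00436762 -0.99977737] [-0.20018279  0.93762975  5.94960163] 0.15480933163721985
[   1. -119.    4.]
```

Call:
step_arm:
  series:
    - {"offset": [0, -15, 0], "twist": 0}
    - {"offset": [0, -40, 0], "twist": 0}
    - {"offset": [0, -70, 0], "twist": 5}
    - {"offset": [0, -100, 0], "twist": 11}
    - {"offset": [0, -119, 0], "twist": 17}
    - {"offset": [0, -119, 0], "twist": 23}
    - {"offset": [0, -119, 0], "twist": 29}
    - {"offset": [0, -119, 0], "twist": 31}

```text
time: 10.43
tool_pos: [0.5355, -0.2698, 0.1505]
ee_rot: [0.524, -0.516, -0.473, 0.486]
force: [0.2, -0.2, -3.1]
finger_gap: 0.154
```

```bash
python3 - <<'E'
from h import *
p,r,o=tool(); print(p,ang(r),r[:,1],o['force'],o['finger_gap'],off([.50,-.15,.15]))
E
```

```text
[ 0.53552737 -0.26983958  0.15051909] 85.36689796501254 [-0.0204608  -0.00434645 -0.99978121] [ 0.17579094 -0.17538235 -3.11309659] 0.15386333871603264 [117.   1.  45.]
```

Call:
step_arm:
  series:
    - {"offset": [25, 0, 10], "twist": 0}
    - {"offset": [55, 0, 22], "twist": 0}
    - {"offset": [85, 0, 35], "twist": 0}
    - {"offset": [108, 0, 45], "twist": 0}
    - {"offset": [117, 0, 45], "twist": 0}
    - {"offset": [117, 0, 45], "twist": 0}
    - {"offset": [117, 0, 45], "twist": 0}

```text
time: 11.02
tool_pos: [0.5006, -0.1497, 0.1509]
ee_rot: [0.523, -0.516, -0.473, 0.486]
force: [0.4, -0.6, -2.5]
finger_gap: 0.155
```

```bash
python3 - <<'E'
from h import *
c,im=snap('wrist','pics/w5.png'); np.savez('w5.npz',K=c[0],R=c[1],t=c[2])
p,r,o=tool(); print(p,ang(r),r[:,1]); print(proj(c,[.5741,-.0393,.05]),proj(c,[.4934,-.0332,.044]))
c,im=snap('top','pics/top2.png')
E
```

```text
[ 0.50074718 -0.15030261  0.15088593] 85.36390168388873 [-0.01964237 -0.00526296 -0.99979322]
[371.12136961 258.80162271] [379.11880254 177.9889334 ]
```

View pics/w5.png

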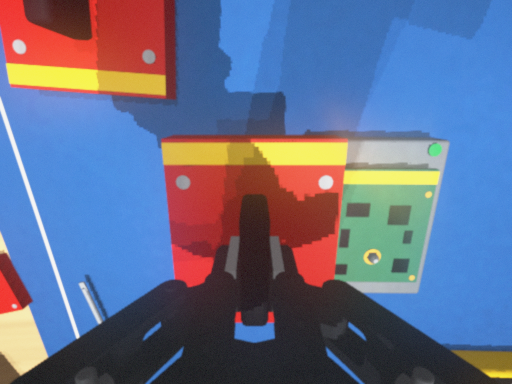

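w5: the cover is held square, and the jig pin and ring are at about (372,257), within 2 px of the prediction. Refining.

```bash
python3 - <<'E'
from h import *
d=np.load('w5.npz'); c=(d['K'],d['R'],d['t']); im=cv2.imread('pics/w5.png'); H,S,V=cv2.split(cv2.cvtColor(im,cv2.COLOR_BGR2HSV))
yel=((H>18)&(H<36)&(S>130)&(V>110))
Y,X=np.mgrid[:384,:512]
def rect(m,z):
    k=max(cv2.findContours(m.astype('u1'),cv2.RETR_EXTERNAL,cv2.CHAIN_APPROX_NONE)[0],key=cv2.contourArea)
    P=np.array([ray(c,p[0],z)[:2] for p in k])*1000; r=cv2.minAreaRect(P.astype('f4')); return np.round(r[0],1),np.round(r[1],1),round(r[2],2)
print('cover stripe',rect(yel&(X>155)&(X<352)&(Y>135)&(Y<170)&((X<344)|(Y<166)),.1437))
w=yel&(X>352)&(X<445)&(Y>165)&(Y<190)
print('nest stripe',rect(yel&(X>346)&(X<445)&(Y>168)&(Y<190),.044))
ring=(np.hypot(X-372,Y-257)<13)&(H>14)&(H<36)&(S>90)&(V>110)
k=np.argwhere(ring)[:,::-1]; e=cv2.minEnclosingCircle(k.astype('f4')); print('ring',len(k),e, ray(c,e[0],.044))
print('pin px', [ray(c,q,.053) for q in((374.5,260),)])
cv2.imwrite('pics/pin.png',cv2.resize(im[235:285,345:400],None,fx=10,fy=10,interpolation=cv2.INTER_CUBIC))
# green board right edge + bottom
print('cover top L/R edge row 200:',[ray(c,(x,200),.1437)[:2].round(4) for x in (np.where(((H[200]<8)|(H[200]>172))&(S[200]>150)&(np.arange(512)>150)&(np.arange(512)<345))[0][[0,-1]])])
E
```

```text
cover stripe (array([ 446.2, -144.9]), array([100.3,  12. ]), 85.53)
nest stripe (array([493.4, -21.6]), array([83.9, 11.4]), 85.54)
ring 117 ((372.0, 256.5), 8.732224464416504) [ 0.57520906 -0.03602584  0.044     ]
pin px [array([ 0.57383823, -0.03719891,  0.053     ])]
cover top L/R edge row 200: [array([ 0.4692, -0.1965]), array([ 0.4769, -0.0979])]
```

View pics/pin.png

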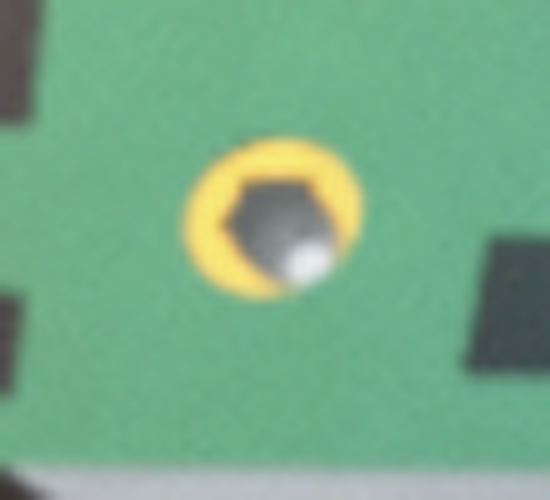

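```bash
python3 - <<'E'
from h import *
im=cv2.imread('pics/top2.png'); c=cam('top'); H,S,V=cv2.split(cv2.cvtColor(im,cv2.COLOR_BGR2HSV)); Y,X=np.mgrid[:384,:512]
yel=(H>20)&(H<36)&(S>110)&(V>110)&(X>205)&(X<310)&(Y>165)&(Y<235)
n,l,s,ce=cv2.connectedComponentsWithStats(yel.astype('u1'))
for i in range(1,n):
    if s[i,4]>3: print(s[i],ce[i].round(1),ray(c,ce[i],.1437).round(4),ray(c,ce[i],.044).round(4))
print(off([.5473,-.0354,.105]))
E
```

```text
[219 209  34   7 153] [235.7 211.9] [ 0.4922 -0.0369  0.1437] [ 0.4933 -0.0343  0.044 ]
[119.  44. -38.]
```

Call:
step_arm:
  series:
    - {"offset": [30, 0, -10], "twist": 0}
    - {"offset": [65, 0, -21], "twist": 0}
    - {"offset": [98, 8, -32], "twist": 0}
    - {"offset": [119, 20, -38], "twist": 0}
    - {"offset": [119, 34, -38], "twist": 0}
    - {"offset": [119, 44, -38], "twist": 0}
    - {"offset": [119, 44, -38], "twist": 0}
    - {"offset": [119, 44, -38], "twist": 0}

```text
time: 11.78
tool_pos: [0.5468, -0.0366, 0.1045]
ee_rot: [0.524, -0.517, -0.472, 0.486]
force: [1.2, 0.4, -1.3]
finger_gap: 0.155
```

```bash
python3 - <<'E'
from h import *
c,im=snap('wrist','pics/w6.png'); cs,ims=snap('scene','pics/scene2.png')
p,r,o=tool(); print(p,ang(r),r[:,1],o['force'],off([.5473,-.0354,.088]),off([.5473,-.0354,.066]))
u,v=proj(cs,[.545,-.036,.07]).astype(int)
a=cv2.resize(ims[v-45:v+45,u-55:u+55,::-1],(400,327)); b=cv2.resize(im[:,:,::-1],(400,300)); a=cv2.resize(a,(400,300)); cv2.imwrite('pics/chk.png',np.hstack([a,b]))
E
```

```text
[ 0.54790084 -0.03661358  0.10588794] 85.20283674803669 [-0.01872537 -0.00524724 -0.9998109 ] [ 0.01380363  0.39892442 -1.82280501] [ 1. 18.  0.] [ 1. 40. -0.]
```

View pics/chk.png

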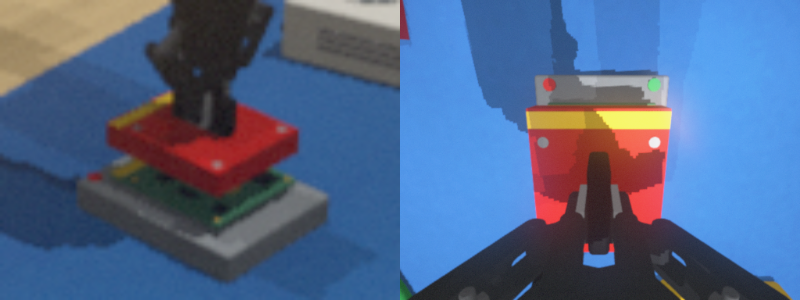

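Left: the cover hovers squarely over the board. Right: the cover is centred between the jig's red and green dots. Descending in small steps, watching force.

Call:
step_arm:
  series:
    - {"offset": [1, 8, 0], "twist": 0}
    - {"offset": [1, 14, 0], "twist": 0}
    - {"offset": [1, 18, 0], "twist": 0}
    - {"offset": [1, 22, 0], "twist": 0}
    - {"offset": [1, 24, 0], "twist": 0}
    - {"offset": [1, 24, 0], "twist": 0}

```text
time: 12.38
tool_pos: [0.5469, -0.0357, 0.0811]
ee_rot: [0.524, -0.517, -0.472, 0.485]
force: [0.1, 0.0, -2.6]
finger_gap: 0.157
```

```bash
python3 - <<'E'
from h import *
p,r,o=tool(); print(p,ang(r),r[:,1],o['force'],o['torque'],off([.5473,-.0354,.075]))
E
```

```text
[ 0.54692376 -0.03569557  0.08113917] 85.20252045214698 [-0.02021308 -0.00515283 -0.99978242] [ 0.11038746  0.04263631 -2.61974133] [ 0.00552581  0.00320176 -0.02779731] [ 0.  6. -0.]
```

Call:
step_arm:
  series:
    - {"offset": [0, 3, 0], "twist": 0}
    - {"offset": [0, 6, 0], "twist": 0}
    - {"offset": [0, 8, 0], "twist": 0}
    - {"offset": [0, 8, 0], "twist": 0}
    - {"offset": [0, 8, 0], "twist": 0}

```text
time: 12.8
tool_pos: [0.5471, -0.0356, 0.0736]
ee_rot: [0.524, -0.517, -0.472, 0.485]
force: [-0.3, 0.8, 1.9]
finger_gap: 0.154
```

```bash
python3 - <<'E'
from h import *
p,r,o=tool(); print(p,ang(r),r[:,1],o['force'],o['torque'],o['finger_gap'])
E
```

```text
[ 0.54710227 -0.03558985  0.07364945] 85.21234412562882 [-0.01932341 -0.0048133  -0.9998017 ] [-0.26160943  0.77703253  1.91797879] [0.37214665 0.13788229 0.02203108] 0.1542335795390068
```

Call:
step_arm:
  series:
    - {"offset": [0, 2, 0], "twist": 0}
    - {"offset": [0, 4, 0], "twist": 0}
    - {"offset": [0, 6, 0], "twist": 0}
    - {"offset": [0, 7, 0], "twist": 0}
    - {"offset": [0, 8, 0], "twist": 0}
    - {"offset": [0, 8, 0], "twist": 0}
    - {"offset": [0, 8, 0], "twist": 0}

```text
time: 13.38
tool_pos: [0.5473, -0.0357, 0.0681]
ee_rot: [0.523, -0.518, -0.473, 0.484]
force: [-6.2, -0.7, 16.2]
finger_gap: 0.152
```

```bash
python3 - <<'E'
from h import *
p,r,o=tool(); print(p,ang(r),r[:,1],o['force'],o['torque'],o['finger_gap'])
E
```

```text
[ 0.54725174 -0.0357267   0.06808108] 85.20257441089718 [-0.01741652 -0.00473158 -0.99983713] [-6.1520663  -0.70174322 16.18973405] [0.5049292  1.49279248 0.0684309 ] 0.15167936343587535
```

```bash
python3 - <<'E'
from h import *
c,im=snap('wrist','pics/w7.png'); cs,ims=snap('scene','pics/scene3.png')
u,v=proj(cs,[.545,-.036,.06]).astype(int)
a=cv2.resize(ims[v-45:v+45,u-55:u+55,::-1],(400,327)); a=cv2.resize(a,(400,300)); b=cv2.resize(im[:,:,::-1],(400,300)); cv2.imwrite('pics/chk2.png',np.hstack([a,b]))
for _ in range(8): robot.capture('scene')
p,r,o=tool(); print(o['time'],p,ang(r),r[:,1],o['force'],o['torque'],abs(o['qvel']).max())
E
```

```text
13.8833 [ 0.54723941 -0.0357302   0.06807062] 85.19983946484227 [-0.01739174 -0.00473223 -0.99983755] [-5.8210896   0.2188454  16.58375216] [0.51261662 1.42177617 0.07986167] 0.0031748103281897286
```

View pics/chk2.png

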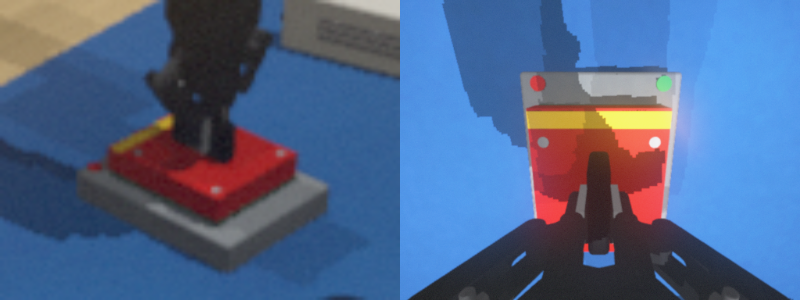

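Seated and level, and steady for 0.5 s. I'll push slightly more to confirm it is on the stop: z should not drop.

Call:
step_arm:
  series:
    - {"offset": [0, 3, 0], "twist": 0}
    - {"offset": [0, 3.5, 0], "twist": 0}
    - {"offset": [0, 4, 0], "twist": 0}
    - {"offset": [0, 4, 0], "twist": 0}
    - {"offset": [0, 4, 0], "twist": 0}

```text
time: 14.3
tool_pos: [0.5473, -0.0357, 0.068]
ee_rot: [0.523, -0.518, -0.474, 0.484]
force: [-8.9, 0.0, 24.7]
finger_gap: 0.155
```

```bash
python3 - <<'E'
from h import *
for _ in range(6): robot.capture('scene')
p,r,o=tool(); print(o['time'],p,ang(r),r[:,1],o['force'],o['torque'],abs(o['qvel']).max(),o['finger_gap'])
E
```

```text
14.6 [ 0.54730921 -0.03574089  0.0680223 ] 85.19848232281551 [-0.01497355 -0.00451939 -0.99987768] [-8.84306071 -1.22723921 24.71597702] [0.56144158 2.39209183 0.02096784] 0.0016214484119358502 0.15537556210752076
```

The force rose by 8 N while z moved less than 0.1 mm, so the board is on its stop. Handing in.

```bash
python3 -c "
from plant import robot
print(robot.job_done())"
```

```text
the job is handed in; nothing more can be done
None
```

I handed the job in at about 14.6 s with the dial set and the red cover held fully down on the jig. The hand-in gave no verdict.

- **Dial:** I turned it about 46° clockwise and let go. The wrist picture afterwards showed the white pointer exactly on the green mark.
- **Cover:** I picked up the middle-sized red cover, squared it to the board, and lowered it over the pin with almost no contact force. I then pushed it down.
- **Fully down:** pushing about 8 N harder, to 25 N at the wrist, moved the tool less than 0.1 mm, so the board is on its stop. The tool height of 68 mm is what I expected for fully pressed. The grip closed to 13 mm on the handle and the arm was at rest.
- **Disagreement:** the top and wrist cameras differed by about 3 mm on the pin's position across the jig. I used mostly the wrist value, and the pin entered cleanly.
- **Residual load:** about 9 N of sideways force and 2.4 N m of moment remain at the wrist from the push. The tool was tilted about 0.9°, and the cover looked level in the last picture.
- **Bystanders:** I did not touch the tape, meter or screwdriver. I did not measure their positions again at the end.

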